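Rack the lid and nest the bowls on the pass

TASK

Clear up the pass: take the flat copper lid off the big bowl, lay it knob up on the sloping drainer against its two pins and let go of it, then take it again and stand it on edge in the empty middle slot of the rack. With the lid put away, nest the bowls in size order: the blue one in the big white one and the small brown one in the blue one. Leave everything else where it stands, and the big bowl too.

Things in the scene. Friction and masses are not known exactly. Their poses are not given: they have to be found in the camera images.
- lid: flat round copper-coloured lid, disc 160 mm in diameter and 8 mm thick, 0.25 kg; it starts lying on the big bowl. Origin: centre of the disc's underside; z is the disc's normal, towards the knob. Black round knob in the centre of the top: neck 18 mm in diameter from 8 to 16 mm above the underside, then head 28 mm in diameter from 16 to 38 mm
- bowl_big: big white bowl, outer rim diameter 140 mm, 52 mm high, wall and floor 8 mm thick, nearly upright walls above 24 mm (inner rim diameter 124 mm), foot 112 mm in diameter. Origin: centre of its underside, z up
- bowl_mid: blue middle bowl, outer rim diameter 100 mm, 64 mm high, wall and floor 8 mm (inner rim diameter 84 mm), nearly upright walls above 24 mm, foot 76 mm in diameter, 0.32 kg. Origin: centre of its underside, z up. Nested, its origin lies 8 mm above that of the big bowl and its rim stands 20 mm above the big rim
- bowl_small: small brown terracotta bowl, outer rim diameter 64 mm, 74 mm high, wall and floor 8 mm (inner rim diameter 48 mm), nearly upright walls above 24 mm, foot 44 mm in diameter, 0.18 kg. Origin: centre of its underside, z up. Nested, its origin lies 8 mm above that of the blue bowl and its rim stands 18 mm above the blue rim
- drainer: fixed sloping metal drainer, foot 140 x 150 mm: a plate 130 mm wide (along x), 115 mm long, rising at 45 degrees towards +y from 60 mm on the -y side of the origin, 12 mm high. Two brass pins (diameter 10 mm) stand 17 mm out of the slope, 20 mm from its low edge, 50 mm either side of its middle; the seated lid overhangs the upper edge by 54 mm. Origin: centre of underside, z up
- drainer_seat (a point): point on the slope where the centre of the lid's underside lies when the lid rests against both pins, 89 mm up the slope from its low edge; axes as those of the drainer (slope normal = (0, -0.707, 0.707))
- rack: fixed rack, foot 150 x 170 mm; three slots run along its x, at y = -60, 0 and +60 mm, each 15 mm wide between two wire hoops (6 mm wire, 116 mm long, top 63 mm above the table). Wooden cross bars at x = -50 and +50 mm (12 mm wide, top 22 mm above the table) carry what stands in the slots. Origin: centre of the underside, z up
- slot_mid (a point): where the centre of the lid's disc lies when it stands home on edge in the middle slot: 88.8 mm above the table, over the rack's centre; axes as those of the rack (x along the slot, y across)
- wood_board: bystander: light wooden board 150 x 10 x 110 mm high standing in the rack's slot at y = +60 mm, its top 132 mm above the table. Origin: centre of its lower edge
- slate_board: bystander: black slate board 140 x 10 x 100 mm high standing in the rack's slot at y = -60 mm, its top 122 mm above the table. Origin: centre of its lower edge
- oil: bystander: amber oil bottle, 54 mm in diameter, 170 mm high. Origin: centre of its underside
- sauce: bystander: red sauce bottle, 54 mm in diameter, 160 mm high. Origin: centre of its underside
- mill: bystander: dark wooden pepper mill, 54 mm in diameter, 157 mm high. Origin: centre of its underside
- spoon: bystander: wooden spoon, 200 mm long, lying on the table across the robot's view. Origin: its middle, on the table

How it is judged:
By the outcome, as a careful person would: the job done as asked, in the order asked, and still so for the second after the job is handed in, with the robot touching nothing.
It also fails if it takes over 72 s, if anything falls off the work surface, if the arm or the gripper's body presses on something with over 40 N, if the wrist force passes 120 N, or if a joint passes its speed limit or range.

ROBOT

A 6-joint arm with a two-finger parallel gripper is mounted at the origin on the work surface. World frame = base frame: x ahead of the robot, y to its left, z up, the work surface at z = 0. Lengths are in m, angles in rad, forces in N, time in s.
With the tool pointing down it reaches from about 0.25 to 0.775 m from the base axis. Payload 4 kg.
Tool frame: the origin (TCP) lies on the centre line of the jaws, within the pads' length; the fingertips stand robot.tips_ahead ahead of it and the grasp point (between the pads) lies 8 mm behind it (robot.tips_ahead is the distance from the TCP to the fingertips, in m); z points along the fingers, y is the line along which they close (so a half turn about z gives the same grasp; the last joint's range is limited). The gripper opens to 94 mm and grips with 3 to 60 N. Pads are 16 mm wide; open, the fingers measure 119 mm over their backs; the gripper's body (75 mm by 177 mm) begins 78 mm behind the grasp point.
Start: joints at [-1.236, 0.087, 1.371, -0, 1.684, -0.103], TCP at [0.233, -0.498, 0.217] pointing down, gripper open.
Joint ranges: [-3.1, 3.1], [-0.76, 2.03], [0.27, 2.55], [-1.08, 4.22], [0.17, 2.65], [-2.57, 2.57]. Speed limits (rad/s): [2.79, 2.79, 3.14, 3.14, 3.14, 3.14].

INTERFACE

Orientations are given as [roll, pitch, yaw] about the fixed x, y, z axes, in that order (R = Rz(yaw) Ry(pitch) Rx(roll)).
In Python, from bench import robot, snapshot, close_job, spotter gives the robot as it stands. The module is installed in compiled form; this text tells all that it offers.
- The arm moves only by the tool servo_tool, never from a script. Its argument "commands" is one flat list of numbers, 7 for each row, row after row: the shift along the tool's x, y, z in m, then the turn, a rotation vector about the tool's x, y, z in degrees, then the finger opening in m, from 0 to 0.094. In form: [x, y, z, ax, ay, az, grip, x, y, z, ax, ay, az, grip, ...]. A call has 1 to 10 rows; each row is the pose to reach, as a shift and turn from the pose commanded when the call began, along the tool's axes at that moment; what a row does not reach only later rows make up. A row lasts 1/8 s, in which the tool goes at most 62.5 mm and 10.7 degrees, less where a joint would pass 70% of its speed; a pose out of reach is approached as far as the arm can. A call with a gripper value outside its range is refused whole. The fingers move at their own pace and stop on an object; the grip force is fixed at half the most. Time passes only in rows, so rows that repeat a pose let the fingers close. It gives the time, the measured TCP pose, the force, the opening and the grip force at its end, in the units of the state.
- robot.get_obs(): the state, without advancing time (a new reading comes with each control period).
- snapshot(name): name is "scene" or "top" or "wrist"; returns a dict with "img" (480x640x3 uint8, blue, green, red), "camera_matrix" (3x3 intrinsics, pixels), "k1" (the pictures are not rectified: a ray, as slopes to the right and down, at radius r is drawn at 1 + k1 r^2 times it, then the intrinsics apply), "extrinsics" (4x4, takes a point from camera to world coordinates); the wrist camera has in their place "hand_eye" (4x4, takes a point from camera to tool coordinates, whose origin is the TCP and whose axes are the flange's). Camera axes: x right, y down, z forward; pixel columns grow to the right and rows downward; lengths in m; the calibration is good to about 2 mm. A picture is of the moment at which its call begins: read the wrist's pose just before it. There is no depth.
- close_job(): hands the job in; it is judged then, once.
Trained networks look in a picture, given as the dict that the camera call returned (one of the last four; its "shot" number tells which), for a name from the list of things; names that differ only in an ending like _2 or _b are one class to them, and where a whole thing is asked for, a point or a joint stands for the part that bears it (a point fixed in the world has none). Each returns a list of dicts, best first, with "conf" (0 to 1); they miss things now and then, are a little off and sometimes report something else, mostly with a low value. They report only what shows in the picture. A call takes as long as a camera call.
- spotter.trace(name, picture): "region" (480x640 bool, what is visible of it) and "box" ([left, top, width, height] in pixels, round what is visible of it).
The state is a dict: "time": time; "joint_positions": joint angles; "qvel": joint speeds; "joint_torque": joint torques, N m; "tool_pos": TCP position; "ee_rot": TCP orientation; "wrist_force": force on the tool from outside, world axes, zero at the start; "wrist_torque": the same for the moment, N m; "width": finger opening in m; "finger_force": force on a finger pad.
Only numpy, scipy, OpenCV 4.12 (cv2) and the standard library are available. Lean on these libraries where they do the work, as an engineer would, in place of code of your own. Each camera call takes 0.05 s, during which the arm holds its last target. There are 200 camera calls.

## Working session

There is one attempt and no reset: what is moved stays moved. The work goes in short steps, Python scripts to look and compute and a tool call to move; the robot and the scene stay as the last step left them, time stands still between calls to the robot, and variables do not carry over. Pictures are saved under pics/ and viewed, at most 10 in all, crops included, and the job is handed in when it is done.

Besides the shell and the picture viewer there is one more tool, called after "Call:" as name(argument=value, ...), one argument or row to a line, values as JSON. servo_tool: Moves the arm, as the interface text tells. Its arguments: {"type":"object","properties":{"commands":{"type":"array","items":{"type":"number"}}},"required":["commands"]}

```bash
mkdir -p pics; ls
cat > h.py <<'E'
import numpy as np, cv2
from scipy.spatial.transform import Rotation as R
from bench import robot, snapshot, close_job, spotter
def undist(s,uv):
    K=s["camera_matrix"]; d=np.array([s["k1"],0,0,0.])
    return cv2.undistortPoints(np.float64(uv).reshape(-1,1,2),np.float64(K),d).reshape(-1,2)
def ext(s,obs=None):
    if "extrinsics" in s: return np.array(s["extrinsics"])
    T=np.eye(4);T[:3,:3]=rot(obs);T[:3,3]=obs["tool_pos"];return T@np.array(s["hand_eye"])
def rot(o):
    return R.from_euler("xyz",o["ee_rot"]).as_matrix()
def onplane(s,uv,z,obs=None):
    E=ext(s,obs);n=undist(s,uv);d=np.c_[n,np.ones(len(n))]@E[:3,:3].T;c=E[:3,3]
    return c+d*((z-c[2])/d[:,2])[:,None]
def proj(s,P,obs=None):
    E=np.linalg.inv(ext(s,obs));p=np.atleast_2d(P)@E[:3,:3].T+E[:3,3]
    return cv2.projectPoints(p.reshape(-1,1,3),np.zeros(3),np.zeros(3),np.float64(s["camera_matrix"]),np.array([s["k1"],0,0,0.]))[0].reshape(-1,2)
E
python3 - <<'E'
from h import *
o=robot.get_obs();print(o, robot.tips_ahead)
for n in("scene","top"):
    s=snapshot(n);cv2.imwrite(f"pics/{n}0.png",s["img"])
    print(n,np.round(s["extrinsics"],3).tolist(),s["k1"],s["camera_matrix"].tolist() if hasattr(s["camera_matrix"],'tolist') else s["camera_matrix"])
    for t in "lid bowl_big bowl_mid bowl_small drainer rack wood_board slate_board oil sauce mill spoon".split():
        for r in spotter.trace(t,s)[:2]:
            ys,xs=np.nonzero(r["region"]);print(t,round(r["conf"],2),r["box"],xs.mean().round(1),ys.mean().round(1),len(xs))
E
```

```text
pics
{'time': 0.0, 'joint_positions': array([-1.23607570e+00,  8.79511083e-02,  1.37221100e+00, -1.60300652e-05,
        1.68360863e+00, -1.03133381e-01]), 'qvel': array([ 8.39346396e-04,  2.10966902e-03, -9.45495652e-04, -3.05810307e-05,
       -1.04337761e-03, -1.95903316e-03]), 'joint_torque': array([-2.00017290e-03, -3.40190864e+01, -3.02426326e+01,  7.16211763e-02,
        3.31336563e-02, -1.71170127e-04]), 'tool_pos': array([ 0.2330022 , -0.49763726,  0.21532823]), 'ee_rot': array([-3.13942450e+00, -2.08387911e-04,  4.37851994e-01]), 'wrist_force': array([-0.95963668, -0.18123169,  0.49847463]), 'wrist_torque': array([-0.05118757,  0.01275583, -0.04413509]), 'finger_force': 0.0, 'width': 0.09387418588985456} 0.011
scene [[0.73, 0.404, -0.551, 1.252], [0.684, -0.439, 0.583, -0.7], [-0.007, -0.802, -0.597, 0.759], [0.0, 0.0, 0.0, 1.0]] -0.02695128302283552 [[561.9156398132207, 0.0, 319.31362228003854], [0.0, 561.9156398132207, 239.36620776602467], [0.0, 0.0, 1.0]]
lid 0.84 [246.8, 187.5, 70.9, 42.4] 281.8 208.0 2287
lid 0.25 [326.4, 147.9, 78.6, 62.3] 365.2 178.7 2778
bowl_big 0.
[... 1051 characters left out ...]
6.8, 52.2, 45.7] 249.3 218.1 1898
bowl_mid 0.82 [222.9, 194.7, 52.6, 45.6] 249.3 218.2 1904
bowl_small 0.83 [307.9, 186.7, 30.2, 34.7] 321.7 204.9 817
drainer 0.56 [117.6, 255.2, 73.3, 71.5] 152.8 290.6 4682
rack 0.84 [377.2, 256.4, 77.6, 74.5] 419.2 294.0 4288
wood_board 0.89 [387.4, 256.6, 15.3, 79.8] 397.0 294.6 926
slate_board 0.96 [449.9, 260.4, 17.5, 73.2] 458.6 294.8 998
oil 0.7 [375.4, 253.5, 75.2, 81.0] 419.2 293.8 4356
oil 0.67 [127.5, 152.0, 41.8, 36.9] 148.6 169.6 990
sauce 0.65 [185.2, 128.7, 35.0, 33.1] 200.1 143.9 893
mill 0.95 [363.3, 133.6, 26.0, 38.5] 374.6 152.0 736
spoon 0.96 [249.4, 136.4, 89.3, 24.8] 287.9 151.6 932
spoon 0.32 [236.1, 268.3, 82.8, 82.6] 277.0 308.9 5091
```

View pics/top0.png

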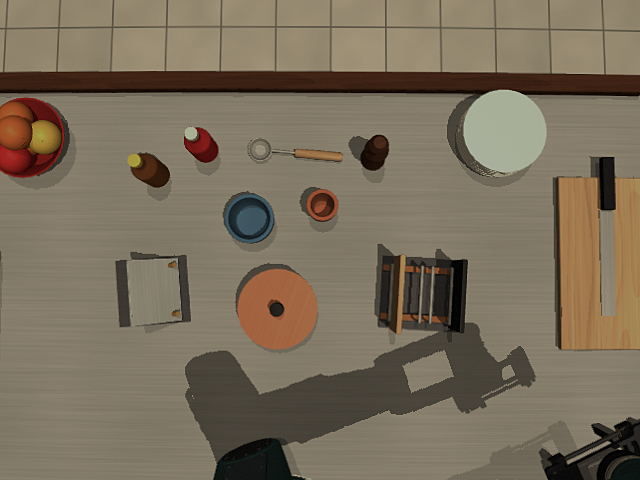

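View pics/scene0.png

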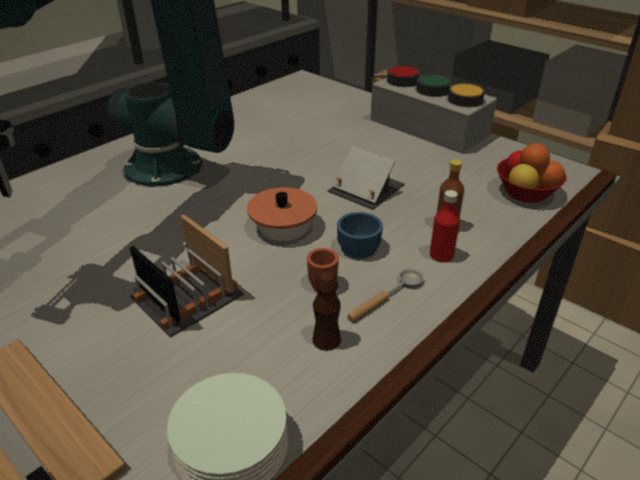

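The top view shows the lid at (277,309), the blue bowl at (249,218) and the small bowl at (322,205). The drainer is at (153,290) with its pins on the right, towards -y. The rack is at (419,294), with the wood board at column 397 and the slate at 458. The scene view agrees, though the drainer there is at (366,179); the networks' first answer for it was wrong.

Next I fit simple solid models to the traced outlines.

```bash
cat > fit.py <<'E'
from h import *
from scipy.optimize import minimize
def circ(r,z,n=48):
    a=np.linspace(0,2*np.pi,n);return np.c_[r*np.cos(a),r*np.sin(a),0*a+z]
def box(lx,ly,z0,z1,y0=0):
    return np.array([[x,y+y0,z] for x in(-lx/2,lx/2) for y in(-ly/2,ly/2) for z in(z0,z1)])
pl=np.array([[x,y,z] for x in(-.065,.065) for y,z in((-.06,.012),(.0213,.0933))])
M={"lid":[circ(.08,.052),circ(.08,.060)],"bowl_mid":[circ(.05,.064),circ(.05,.024),circ(.038,0)],
"bowl_small":[circ(.032,.074),circ(.032,.024),circ(.022,0)],
"drainer":[pl,box(.14,.15,0,.004)],
"wood_board":[box(.15,.01,.022,.132)],"slate_board":[box(.14,.01,.022,.122)]}
def fit(name,views,p0,yaw=False,knob=False):
    # views: (snapshot, region, obs)
    def mask(s,p,o):
        m=np.zeros((480,640),np.uint8);c,sn=np.cos(p[2]),np.sin(p[2]);Rz=np.array([[c,-sn,0],[sn,c,0],[0,0,1]])
        parts=M[name] if name=="drainer" else [np.vstack(M[name])]
        for P in parts:
            q=proj(s,P@Rz.T+[p[0],p[1],0],o);h=cv2.convexHull(np.float32(q))
            cv2.fillConvexPoly(m,np.int32(np.round(h*16)),255,cv2.LINE_AA,4)
        return m/255.
    def cost(p):
        p=np.r_[p,0] if not yaw else p
        t=0
        for s,r,o in views:
            m=mask(s,p,o);t+=np.abs(m-r).sum()/r.sum()
        return t
    d=np.eye(len(p0));sim=np.vstack([p0]+[np.array(p0)+d[i]*(.012 if i<2 else .15) for i in range(len(p0))])
    b=minimize(cost,p0,method="Nelder-Mead",options=dict(initial_simplex=sim,xatol=1e-4,fatol=1e-4))
    return b.x,b.fun
E
python3 - <<'E'
from fit import *
S={n:snapshot(n) for n in("scene","top")}
def tr(t,n,k=0):return (S[n],spotter.trace(t,S[n])[k]["region"],None)
for t in M:
    vt=tr(t,"top");ys,xs=np.nonzero(vt[1]);p=onplane(vt[0],[[xs.mean(),ys.mean()]],.05)[0,:2]
    yaw=t in("drainer","wood_board","slate_board")
    p0=np.r_[p,0] if yaw else p
    print(t,"top",*[np.round(v,4) for v in fit(t,[vt],p0,yaw)])
    if t in("lid","bowl_mid","bowl_small","slate_board"):
        vs=tr(t,"scene");print("   scene",*[np.round(v,4) for v in fit(t,[vs],p0,yaw)])
r=spotter.trace("drainer",S["top"])[0]["region"]
print("pins",onplane(S["top"],[[172,265],[177,312]],.035).round(3).tolist())
for t in("oil","sauce","mill","rack"):
    ys,xs=np.nonzero(tr(t,"top",1 if t=="oil" else 0)[1]);print(t,onplane(S["top"],[[xs.mean(),ys.mean()]],.08 if t!="rack" else .03)[0].round(3))
E
```

```text
lid top [0.4541 0.0234] 0.0373
   scene [0.454  0.0215] 0.0854
bowl_mid top [0.6371 0.0814] 0.1114
   scene [0.6348 0.0793] 0.1113
bowl_small top [ 0.6627 -0.0649] 0.1397
   scene [ 0.6612 -0.068 ] 0.4854
drainer top [0.4879 0.2888 0.0689] 0.0817
wood_board top [ 0.488  -0.2126 -0.0516] 0.3008
slate_board top [ 0.4857 -0.3343 -0.0498] 0.424
   scene [ 0.4842 -0.3365 -0.0818] 0.1955
pins [[0.541, 0.241, 0.035], [0.446, 0.229, 0.035]]
oil [ 0.486 -0.257  0.08 ]
sauce [0.783 0.178 0.08 ]
mill [ 0.767 -0.169  0.08 ]
rack [ 0.485 -0.266  0.03 ]
```

```bash
cat >> h.py <<'E'
def down(yawdeg,tilt=0,tyaw=0):
    """tool down with yaw; tilt (deg) then about axis at world yaw tyaw"""
    Rd=R.from_euler("xyz",[180,0,yawdeg],degrees=True)
    ax=np.array([np.cos(np.radians(tyaw)),np.sin(np.radians(tyaw)),0])
    return (R.from_rotvec(np.radians(tilt)*ax)*Rd).as_matrix()
def plan(wps):
    """wps: list of (pos,R); prints shift (mm) and rotvec (deg) from now"""
    o=robot.get_obs();R0=rot(o)
    print("now",o["time"].__round__(2),np.round(o["tool_pos"],4),"q",np.round(np.degrees(o["joint_positions"]),0),"F",np.round(o["wrist_force"],1),"w",round(o["width"],4),round(o["finger_force"],1))
    for p,Rt in wps:
        Rt=R0 if Rt is None else Rt
        d=R0.T@(np.array(p)-o["tool_pos"]);rv=R.from_matrix(R0.T@Rt).as_rotvec(degrees=True)
        print("  mm",np.round(d*1000,1).tolist(),"deg",np.round(rv,1).tolist())
E
python3 - <<'E'
from h import *
s=snapshot("wrist");print(np.round(s["hand_eye"],3).tolist(),s["camera_matrix"][0],s["k1"])
plan([([.45,-.27,.34],down(95)),([.454,.0225,.16],down(95))])
E
```

```text
[[0.0, -0.969, -0.248, 0.073], [1.0, -0.0, 0.001, -0.001], [-0.001, -0.248, 0.969, -0.169], [0.0, 0.0, 0.0, 1.0]] [347.8677261    0.         322.04132288] -0.05359635553557287
now 2.2 [ 0.2332 -0.4982  0.2165] q [-71.   5.  79.   0.  96.  -6.] F [ 0.7 -0.2  0.5] w 0.0942 0.0
  mm [293.1, -114.7, -123.5] deg [0.0, 0.0, -69.9]
  mm [420.7, -378.0, 56.5] deg [0.0, 0.0, -69.9]
```

Call:
servo_tool(
  commands=[0.293,-0.115,-0.124,0,0,-70,0.07,0.293,-0.115,-0.124,0,0,-70,0.07,0.293,-0.115,-0.124,0,0,-70,0.07,0.293,-0.115,-0.124,0,0,-70,0.07,0.293,-0.115,-0.124,0,0,-70,0.07,0.293,-0.115,-0.124,0,0,-70,0.07,0.293,-0.115,-0.124,0,0,-70,0.07,0.293,-0.115,-0.124,0,0,-70,0.07,0.293,-0.115,-0.124,0,0,-70,0.07],
)

```text
time: 3.32
tool_pos: [0.4496, -0.2699, 0.3403]
ee_rot: [-3.141, -0.0, 1.658]
wrist_force: [-0.2, -0.9, 0.6]
width: 0.0699
finger_force: 0.0
```

Run:
```python
from fit import *
plan([([.454,.0225,.16],down(95))])
o=robot.get_obs();s=snapshot("wrist");cv2.imwrite("pics/w1.png",s["img"])
import pickle;pickle.dump((o,s),open("w1.pkl","wb"))
print(proj(s,[[.487,-.2735,.022],[.487,-.2735,.063],[.454,.0225,.06]],o).round(0).tolist())
for t in("wood_board","slate_board"):
    r=spotter.trace(t,s)
    if r: print(t,r[0]["conf"],r[0]["box"],*[np.round(v,4) for v in fit(t,[(s,r[0]["region"],o)],[.487,-.2135 if t[0]=="w" else -.3335,-.05],True)])
```

```text
now 3.33 [ 0.4496 -0.2699  0.3403] q [-37.   2.  67.  -0. 110. -42.] F [-0.2 -0.9  0.6] w 0.0699 0.0
  mm [290.9, 29.8, 180.3] deg [-0.0, -0.0, -0.0]
[[348.0, 213.0], [350.0, 218.0], [348.0, -39.0]]
wood_board 0.86 [290.8, 159.7, 138.4, 27.1] [ 0.4864 -0.2119 -0.0602] 0.1619
slate_board 0.86 [286.7, 242.8, 113.8, 43.5] [ 0.4822 -0.3309 -0.0651] 0.4032
```

View pics/w1.png

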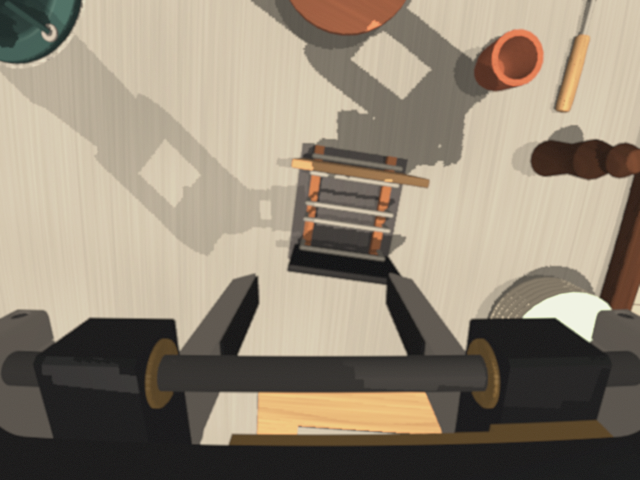

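The wrist view shows the rack centred near (347,213), with the middle slot's two hoops at rows about 210 and 225. I'll enlarge it.

Run:
```python
import pickle
from h import *
o,s=pickle.load(open("w1.pkl","rb"))
cv2.imwrite("pics/w1c.png",cv2.resize(s["img"][140:260,290:440],None,fx=5,fy=5,interpolation=cv2.INTER_CUBIC))
```

```text
(no output)
```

View pics/w1c.png

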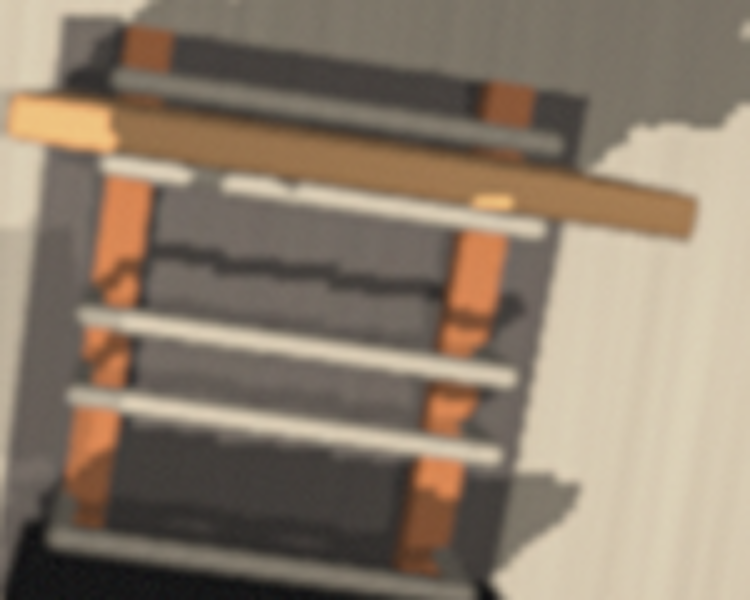

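Call:
servo_tool(
  commands=[0.291,0.03,0.1,0,0,0,0.07,0.291,0.03,0.1,0,0,0,0.07,0.291,0.03,0.1,0,0,0,0.07,0.291,0.03,0.1,0,0,0,0.07,0.291,0.03,0.1,0,0,0,0.07,0.291,0.03,0.1,0,0,0,0.07,0.291,0.03,0.1,0,0,0,0.07],
)

```text
time: 4.35
tool_pos: [0.454, 0.0222, 0.2408]
ee_rot: [3.141, 0.001, 1.659]
wrist_force: [-0.7, 0.2, -0.0]
width: 0.0702
finger_force: 0.0
```

Run:
```python
import pickle
from h import *
o,s=pickle.load(open("w1.pkl","rb"))
px=np.array([[82,316],[516,378],[70,395],[502,455],[105,163],[545,230]])/5+[290,140]
P=onplane(s,px,.061,o);print(P.round(4).tolist())
for a,b in((0,1),(2,3),(4,5)):
    d=P[b]-P[a];print(np.hypot(*d[:2]).round(4),np.degrees(np.arctan2(d[1],d[0])).round(2),(P[a]+P[b])[:2]/2)
print("slot",P[:4,:2].mean(0))
cv2.imwrite("pics/dr.png",cv2.resize(cv2.imread("pics/top0.png")[245:335,105:200],None,fx=6,fy=6,interpolation=cv2.INTER_CUBIC))
plan([([.454,.0225,.0745],down(95))])
```

```text
[[0.4288, -0.259, 0.061], [0.5428, -0.2653, 0.061], [0.4273, -0.2799, 0.061], [0.5419, -0.286, 0.061], [0.4316, -0.2197, 0.061], [0.5451, -0.2266, 0.061]]
0.1142 -3.14 [ 0.48582449 -0.26213965]
0.1149 -3.03 [ 0.48460236 -0.28295323]
0.1137 -3.45 [ 0.48836937 -0.22315064]
slot [ 0.48521343 -0.27254644]
now 4.35 [0.454  0.0222 0.2408] q [-4. -8. 88. -0. 99. -9.] F [-0.7  0.2 -0. ] w 0.0702 0.0
  mm [0.4, -0.0, 166.3] deg [0.0, 0.1, 0.1]
```

View pics/dr.png

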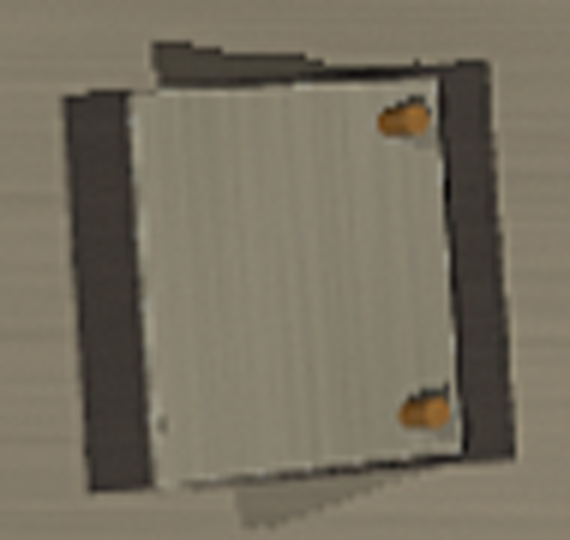

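Run:
```python
from h import *
s=snapshot("top")
px=lambda a:np.array(a)/6+[105,245]
P=onplane(s,px([[63,98],[490,62],[515,458],[88,492]]),.004);print(P.round(4).tolist(),P.mean(0).round(4))
for a,b in((3,0),(2,1),(1,0),(2,3)):
    d=(P[b]-P[a])[:2];print(np.hypot(*d).round(4),np.degrees(np.arctan2(d[1],d[0])).round(2))
L=onplane(s,px([[437,80],[463,455]]),.012);U=onplane(s,px([[131,93],[152,487]]),.0933);print("low",L.round(4).tolist(),L.mean(0),"up",U.round(4).tolist(),U.mean(0))
```

```text
[[0.5487, 0.3682, 0.004], [0.5623, 0.2175, 0.004], [0.4245, 0.2064, 0.004], [0.4113, 0.3561, 0.004]] [0.4867 0.2871 0.004 ]
0.1379 5.04
0.1382 4.63
0.1513 95.15
0.1503 95.05
low [[0.5556, 0.2342, 0.012], [0.426, 0.2228, 0.012]] [0.49081414 0.22851925 0.012     ] up [[0.5484, 0.3158, 0.0933], [0.4207, 0.306, 0.0933]] [0.48451409 0.31094426 0.0933    ]
```

Call:
servo_tool(
  commands=[0.0,0,0.06,0,0,0,0.07,0,0,0.12,0,0,0,0.07,0,0,0.166,0,0,0,0.07,0,0,0.166,0,0,0,0.07,0,0,0.166,0,0,0,0.01,0,0,0.166,0,0,0,0.01,0,0,0.166,0,0,0,0.01,0,0,0.166,0,0,0,0.01],
)

```text
time: 5.4
tool_pos: [0.454, 0.0227, 0.0747]
ee_rot: [3.141, 0.0, 1.659]
wrist_force: [-0.2, 0.7, -0.1]
width: 0.0336
finger_force: 0.0
```

Call:
servo_tool(
  commands=[0,0,0,0,0,0,0.01,0,0,0,0,0,0,0.01,0,0,0,0,0,0,0.01,0,0,-0.05,0,0,0,0.01,0,0,-0.11,0,0,0,0.01,0,0,-0.16,0,0,0,0.01,0,0,-0.16,0,0,0,0.01],
)

```text
time: 6.28
tool_pos: [0.4561, 0.0227, 0.2388]
ee_rot: [3.133, 0.001, 1.66]
wrist_force: [0.1, -0.5, -4.0]
width: 0.027
finger_force: 30.0
```

Run:
```python
from h import *
seat=np.array([.4862,.2911,.0749]);y=5.0
n=R.from_euler("z",y,degrees=True).apply([0,-.7071,.7071]);up=R.from_euler("z",y,degrees=True).apply([0,.7071,.7071])
# tool: y=drainer x, z=-n
xd=R.from_euler("z",y,degrees=True).apply([1,0,0]);Rt=np.c_[up,xd,-n]
off=.0227
P=lambda un,uu:seat+n*(off+un)+up*uu
plan([(P(.10,.012),Rt),(P(.015,.012),Rt),(P(.002,.004),Rt)])
print(P(.10,.012),Rt.round(2).tolist())
# predicted joints orientation check
q=robot.get_obs()["joint_positions"]
print(np.abs(R.from_euler("ZYZYZ",[q[0],q[1]+q[2],q[3],q[4],q[5]+np.pi/2]).as_matrix()-rot(robot.get_obs())).max() if 0 else "")
```

```text
now 6.28 [0.4561 0.0227 0.2388] q [-4. -8. 88.  0. 99. -9.] F [ 0.1 -0.5 -4. ] w 0.027 30.0
  mm [186.5, 53.1, 68.8] deg [0.5, 45.1, 0.3]
  mm [246.7, 52.7, 128.9] deg [0.5, 45.1, 0.3]
  mm [250.2, 52.5, 143.7] deg [0.5, 45.1, 0.3]
[0.4930222  0.21312189 0.17014637] [[-0.06, 1.0, -0.06], [0.7, 0.09, 0.7], [0.71, 0.0, -0.71]]
```

Call:
servo_tool(
  commands=[0.186,0.053,0.069,0,45,0,0.01,0.186,0.053,0.069,0,45,0,0.01,0.186,0.053,0.069,0,45,0,0.01,0.186,0.053,0.069,0,45,0,0.01,0.186,0.053,0.069,0,45,0,0.01,0.186,0.053,0.069,0,45,0,0.01,0.186,0.053,0.069,0,45,0,0.01],
)

```text
time: 7.15
tool_pos: [0.4907, 0.2126, 0.1666]
ee_rot: [3.138, -0.783, 1.662]
wrist_force: [-0.3, 0.5, -2.0]
width: 0.0274
finger_force: 30.0
```

```bash
cat > dr.py <<'E'
from h import *
seat=np.array([.4862,.2911,.0749]);y=5.0
Z=R.from_euler("z",y,degrees=True)
n=Z.apply([0,-.7071,.7071]);up=Z.apply([0,.7071,.7071]);xd=Z.apply([1,0,0]);Rt=np.c_[up,xd,-n]
off=.0227
P=lambda un,uu:seat+n*(off+un)+up*uu
def disc(p,nn,r,h):
    a=np.linspace(0,2*np.pi,60);u=np.cross(nn,[1,0,0]);u/=np.linalg.norm(u);v=np.cross(nn,u)
    return p+r*np.outer(np.cos(a),u)+r*np.outer(np.sin(a),v)+h*nn
E
python3 - <<'E'
from dr import *
plan([(P(.015,.012),Rt),(P(.002,.004),Rt)])
o=robot.get_obs()
s=snapshot("scene")
img=s["img"].copy();Rn=rot(o)
for h in(0,.008):
    q=proj(s,disc(np.array(o["tool_pos"])+Rn[:,2]*off,-Rn[:,2],.08,h));cv2.polylines(img,[np.int32(q)],1,(0,255,0),1)
for h in(0,.008):
    q=proj(s,disc(seat,n,.08,h));cv2.polylines(img,[np.int32(q)],1,(255,0,0),1)
cv2.imwrite("pics/s2.png",cv2.resize(img[60:260,230:480],None,fx=3,fy=3))
E
```

```text
now 7.15 [0.4907 0.2126 0.1666] q [ -9.   5.  96.  43.  92. -18.] F [-0.3  0.5 -2. ] w 0.0274 30.0
  mm [2.9, 2.3, 82.8] deg [0.0, 0.1, 0.2]
  mm [-5.1, 2.3, 95.8] deg [0.0, 0.1, 0.2]
```

View pics/s2.png

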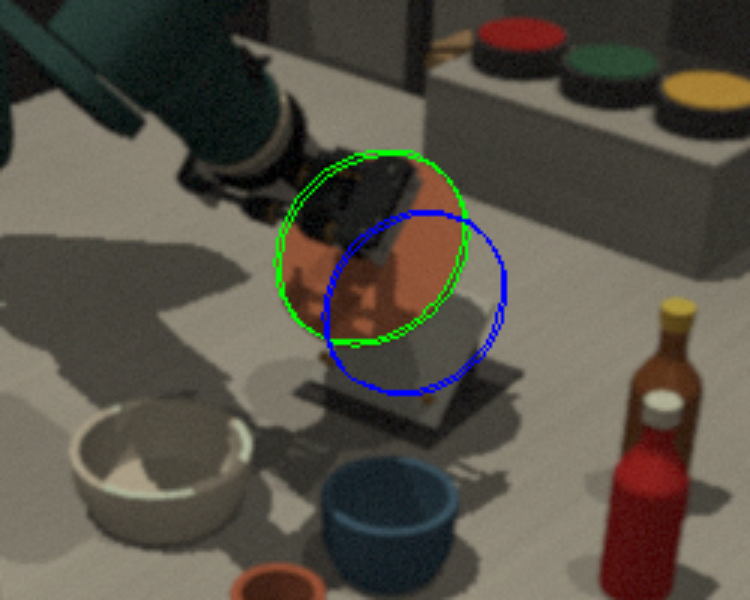

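The projected lid model (green) lies on the held lid, and the planned seat (blue) meets the pins at (330,357) and (428,400) in the enlargement. The big bowl now stands open. I'll go down.

Call:
servo_tool(
  commands=[0.003,0.002,0.05,0,0,0,0.01,0.003,0.002,0.083,0,0,0,0.01,0.0,0.002,0.09,0,0,0,0.01,-0.005,0.002,0.095,0,0,0,0.01,-0.005,0.002,0.095,0,0,0,0.01],
)

```text
time: 7.82
tool_pos: [0.4872, 0.2757, 0.0953]
ee_rot: [3.14, -0.785, 1.66]
wrist_force: [-1.3, 0.2, -2.4]
width: 0.0275
finger_force: 30.0
```

Run:
```python
from dr import *
plan([(P(0,0),Rt)])
o=robot.get_obs();print("force tool axes",(rot(o).T@o["wrist_force"]).round(1))
```

```text
now 7.83 [0.4872 0.2757 0.0953] q [ -2.   9. 101.  45.  81. -19.] F [-1.3  0.2 -2.4] w 0.0275 30.0
  mm [-3.5, 0.3, 2.6] deg [0.0, 0.0, 0.1]
force tool axes [-1.5 -1.3  1.9]
```

Call:
servo_tool(
  commands=[0,0,0.002,0,0,0,0.01,0,0,0.004,0,0,0,0.01,0,0,0.004,0,0,0,0.01],
)

```text
time: 8.2
tool_pos: [0.4869, 0.2789, 0.0923]
ee_rot: [3.14, -0.785, 1.66]
wrist_force: [0.7, -1.2, -1.9]
width: 0.0271
finger_force: 30.0
```

Run:
```python
from dr import *
plan([(P(0,0),Rt)])
o=robot.get_obs();print("force tool axes",(rot(o).T@o["wrist_force"]).round(1))
```

```text
now 8.2 [0.4869 0.2789 0.0923] q [ -2.   9. 101.  45.  81. -19.] F [ 0.7 -1.2 -1.9] w 0.0271 30.0
  mm [-3.6, 0.4, -1.7] deg [0.0, 0.0, 0.1]
force tool axes [-2.3  0.6  0.5]
```

Call:
servo_tool(
  commands=[0,0,0.0015,0,0,0,0.01,-0.002,0,0.0015,0,0,0,0.01,-0.004,0,0.0015,0,0,0,0.01,-0.005,0,0.0015,0,0,0,0.01],
)

```text
time: 8.7
tool_pos: [0.4877, 0.2772, 0.0903]
ee_rot: [3.137, -0.789, 1.663]
wrist_force: [-0.3, -1.9, 5.5]
width: 0.0275
finger_force: 30.0
```

Run:
```python
from dr import *
plan([(P(0,0),Rt)])
o=robot.get_obs();print("force tool axes",(rot(o).T@o["wrist_force"]).round(1))
```

```text
now 8.7 [0.4877 0.2772 0.0903] q [ -2.   9. 101.  46.  81. -20.] F [-0.3 -1.9  5.5] w 0.0275 30.0
  mm [-1.0, -0.3, -2.0] deg [0.1, -0.2, 0.2]
force tool axes [ 2.6 -0.4 -5.2]
```

Call:
servo_tool(
  commands=[-0.0015,0,0,0,0,0,0.01,-0.003,0,0,0,0,0,0.01,-0.003,0,0,0,0,0,0.01],
)

```text
time: 9.07
tool_pos: [0.4874, 0.2768, 0.0899]
ee_rot: [3.136, -0.793, 1.665]
wrist_force: [-1.8, 2.5, 9.4]
width: 0.0272
finger_force: 30.0
```

Run:
```python
from dr import *
plan([(P(0,0),Rt)])
o=robot.get_obs();print("force tool axes",(rot(o).T@o["wrist_force"]).round(1))
```

```text
now 9.07 [0.4874 0.2768 0.0899] q [ -2.   9. 101.  46.  81. -20.] F [-1.8  2.5  9.4] w 0.0272 30.0
  mm [-0.4, 0.0, -2.0] deg [0.0, -0.4, 0.3]
force tool axes [ 8.6 -1.5 -4.7]
```

Call:
servo_tool(
  commands=[0,0,0,0,0,0,0.06,0,0,0,0,0,0,0.06,0,0,0,0,0,0,0.06,0,0,-0.05,0,0,0,0.06,0,0,-0.11,0,0,0,0.06,0,0,-0.13,0,0,0,0.06],
)

```text
time: 9.82
tool_pos: [0.4966, 0.181, 0.1799]
ee_rot: [3.135, -0.784, 1.662]
wrist_force: [1.1, 0.4, -0.9]
width: 0.0601
finger_force: 0.0
```

Run:
```python
from dr import *
o=robot.get_obs();print(o["wrist_force"].round(1),o["width"])
# rim grasp pose candidates: tool z=-up, tool x=+-xd
B=seat+n*.004; 
Rg={s:np.c_[s*xd,np.cross(-up,s*xd),-up] for s in(1,-1)}
# TCP: rim is at up*.080 ; tips 38 mm inside rim => tips at .042, TCP at .053
G=lambda d:B+up*(.053+d)
for sgn in(1,-1): print(sgn,end=" ");plan([(G(.12),Rg[sgn]),(G(0),Rg[sgn])])
print(G(.12),G(0))
s=snapshot("scene")
for k in("scene","top"):
    s=snapshot(k);r=spotter.trace("lid",s)[0];print(k,r["conf"],r["box"])
    from scipy.optimize import minimize
    def cost(p):
        m=np.zeros((480,640),np.uint8);c=seat+p[0]*xd+p[1]*up
        q=np.vstack([proj(s,disc(c,n,.08,h)) for h in(0,.008)]);cv2.fillConvexPoly(m,np.int32(np.round(cv2.convexHull(np.float32(q))*16)),255,cv2.LINE_AA,4)
        return np.abs(m/255.-r["region"]).sum()/r["region"].sum()
    b=minimize(cost,[0,0],method="Nelder-Mead",options=dict(initial_simplex=[[0,0],[.01,0],[0,.01]]));print(b.x.round(4),round(b.fun,3))
```

```text
[ 1.1  0.4 -0.9] 0.060089256853338074
1 now 9.82 [0.4966 0.181  0.1799] q [-13.   5.  94.  43.  95. -19.] F [ 1.1  0.4 -0.9] w 0.0601 0.0
  mm [177.2, -0.9, 148.2] deg [-69.0, -69.5, 69.3]
  mm [57.2, -1.2, 148.4] deg [-69.0, -69.5, 69.3]
-1 now 9.82 [0.4966 0.181  0.1799] q [-13.   5.  94.  43.  95. -19.] F [ 1.1  0.4 -0.9] w 0.0601 0.0
  mm [177.2, -0.9, 148.2] deg [69.5, -69.0, -69.4]
  mm [57.2, -1.2, 148.4] deg [69.5, -69.0, -69.4]
[0.4757849  0.41014517 0.2000567 ] [0.48318024 0.32561605 0.1152047 ]
scene 0.72 [335.7, 131.8, 61.8, 61.0]
[-0.001  -0.0015] 0.087
top 0.94 [101.3, 251.6, 78.6, 81.7]
[ 0.0017 -0.001 ] 0.061
```

```bash
cat >> dr.py <<'E'
def wr(q1,s,Rt):
    A=R.from_euler("ZY",[q1,s],degrees=True).as_matrix().T@Rt
    e=R.from_matrix(A).as_euler("ZYZ",degrees=True);r=[e[0],e[1],e[2]-90]
    return [(v+180)%360-180 for v in r]
B=seat+n*.0025
Rg={s:np.c_[s*xd,np.cross(-up,s*xd),-up] for s in(1,-1)}
G=lambda d:B+up*(.053+d)
E
python3 - <<'E'
from dr import *
o=robot.get_obs();q=np.degrees(o["joint_positions"]);print("check",q[3:].round(1),np.round(wr(q[0],q[1]+q[2],rot(o)),1))
for q1 in(40,50):
  for s in(95,110):
    print(q1,s,{k:np.round(wr(q1,s,Rg[k])).tolist() for k in Rg})
for k,y in((1,0-3.2),(-1,180-3.2)): print("rack",np.round(wr(-29,95,down(y))))
E
```

```text
check [ 42.6  95.3 -19.2] [ 42.6  95.3 -19.2]
40 95 {1: [-38.0, 110.0, 120.0], -1: [-38.0, 110.0, -60.0]}
40 110 {1: [-36.0, 98.0, 129.0], -1: [-36.0, 98.0, -51.0]}
50 95 {1: [-34.0, 116.0, 128.0], -1: [-34.0, 116.0, -52.0]}
50 110 {1: [-31.0, 103.0, 137.0], -1: [-31.0, 103.0, -43.0]}
rack [ 0. 85. 64.]
rack [   0.   85. -116.]
```

Run:
```python
from dr import *
plan([([.48,.30,.34],Rg[-1]),(G(.12),Rg[-1])])
```

```text
now 10.07 [0.4941 0.1834 0.176 ] q [-12.   5.  95.  43.  95. -19.] F [-0.2  0.1 -1.1] w 0.0602 0.0
  mm [199.0, -4.1, -32.9] deg [69.2, -69.4, -69.2]
  mm [177.8, 1.8, 145.4] deg [69.2, -69.4, -69.2]
```

Call:
servo_tool(
  commands=[0.06,-0.001,-0.05,69.2,-69.4,-69.2,0.04,0.11,-0.002,-0.06,69.2,-69.4,-69.2,0.04,0.16,-0.003,-0.05,69.2,-69.4,-69.2,0.04,0.199,-0.004,-0.033,69.2,-69.4,-69.2,0.04,0.199,-0.004,-0.033,69.2,-69.4,-69.2,0.04,0.199,-0.004,-0.033,69.2,-69.4,-69.2,0.04,0.195,-0.002,0.02,69.2,-69.4,-69.2,0.04,0.19,0,0.06,69.2,-69.4,-69.2,0.04,0.185,0.001,0.1,69.2,-69.4,-69.2,0.04,0.178,0.002,0.145,69.2,-69.4,-69.2,0.04],
)

```text
time: 11.32
tool_pos: [0.4757, 0.4124, 0.198]
ee_rot: [-2.477, -0.01, 3.058]
wrist_force: [1.1, 0.5, -0.5]
width: 0.0401
finger_force: 0.0
```

Run:
```python
from dr import *
plan([(G(.12),Rg[-1]),(G(0),Rg[-1])])
```

```text
now 11.32 [0.4757 0.4124 0.198 ] q [ 47.  39.  43. -27. 126. -49.] F [ 1.1  0.5 -0.5] w 0.0401 0.0
  mm [-0.1, -1.6, -0.1] deg [6.9, -6.9, -6.9]
  mm [-15.3, -15.2, 118.2] deg [6.9, -6.9, -6.9]
```

Call:
servo_tool(
  commands=[0,-0.002,0,6.9,-6.9,-6.9,0.04,0,-0.002,0,6.9,-6.9,-6.9,0.04,-0.006,-0.007,0.045,6.9,-6.9,-6.9,0.04,-0.01,-0.011,0.08,6.9,-6.9,-6.9,0.04,-0.01,-0.011,0.08,6.9,-6.9,-6.9,0.04],
)

```text
time: 11.95
tool_pos: [0.4806, 0.3496, 0.1427]
ee_rot: [-2.36, -0.001, -3.067]
wrist_force: [0.5, 0.0, 0.8]
width: 0.0398
finger_force: 0.0
```

Run:
```python
from dr import *
plan([(G(0),Rg[-1])])
o=robot.get_obs();s=snapshot("scene");c=snapshot("wrist")["img"]
cv2.imwrite("pics/s3.png",np.hstack([cv2.resize(s["img"][100:220,300:420],(400,400)),cv2.resize(c,(400,400))]))
```

```text
now 11.95 [0.4806 0.3496 0.1427] q [ 47.  35.  60. -35. 115. -54.] F [0.5 0.  0.8] w 0.0398 0.0
  mm [-0.9, 3.8, 36.5] deg [0.2, -0.6, -0.5]
```

View pics/s3.png

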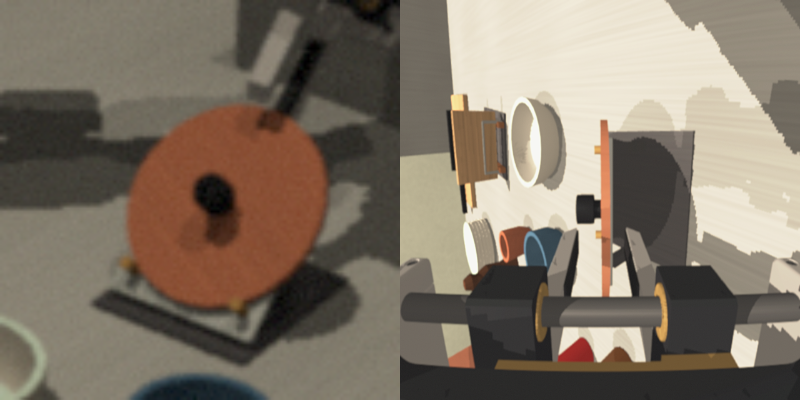

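The lid leans on both pins, with the knob out. The fingers straddle its upper rim: the lid is at column 606 and the finger centre at about 602. I'll go in 36 mm and grip.

Call:
servo_tool(
  commands=[-0.001,0.003,0.02,0,-0.5,-0.5,0.04,-0.001,0.003,0.036,0,-0.5,-0.5,0.04,-0.001,0.003,0.036,0,-0.5,-0.5,0.04,-0.001,0.003,0.036,0,-0.5,-0.5,0.0,-0.001,0.003,0.036,0,-0.5,-0.5,0.0,-0.001,0.003,0.036,0,-0.5,-0.5,0.0,-0.001,0.003,0.036,0,-0.5,-0.5,0.0],
)

```text
time: 12.92
tool_pos: [0.4838, 0.3291, 0.1171]
ee_rot: [-2.36, 0.003, -3.05]
wrist_force: [-0.6, -0.1, 3.1]
width: 0.0077
finger_force: 30.0
```

Run:
```python
from dr import *
plan([(G(0),Rg[-1]),(G(0)+n*.03+up*.01,Rg[-1]),(G(0)+n*.06+[0,0,.12],Rg[-1])])
```

```text
now 12.93 [0.4838 0.3291 0.1171] q [ 46.  34.  64. -35. 111. -53.] F [-0.6 -0.1  3.1] w 0.0077 30.0
  mm [0.9, 0.4, 3.7] deg [0.2, 0.3, 0.0]
  mm [0.9, -29.5, -6.4] deg [0.2, 0.3, 0.0]
  mm [0.6, -144.1, -81.7] deg [0.2, 0.3, 0.0]
```

Call:
servo_tool(
  commands=[0,-0.01,0,0,0,0,0,0,-0.03,-0.005,0,0,0,0,0,-0.07,-0.025,0,0,0,0,0,-0.11,-0.055,0,0,0,0,0,-0.144,-0.082,0,0,0,0,0,-0.18,-0.12,0,0,0,0,0,-0.18,-0.12,0,0,0,0],
)

```text
time: 13.8
tool_pos: [0.4877, 0.2855, 0.3338]
ee_rot: [-2.368, 0.011, -3.052]
wrist_force: [-0.1, 0.2, -2.4]
width: 0.0081
finger_force: 30.0
```

Run:
```python
from dr import *
plan([([.46,0,.34],down(176.8)),([.4852,-.2725,.32],down(176.8))])
```

```text
now 13.8 [0.4877 0.2855 0.3338] q [ 44.  24.  52. -43. 126. -70.] F [-0.1  0.2 -2.4] w 0.0081 30.0
  mm [53.1, -206.4, 192.2] deg [-44.2, 3.8, 7.7]
  mm [52.6, -388.1, 397.7] deg [-44.2, 3.8, 7.7]
```

Call:
servo_tool(
  commands=[0.053,-0.388,0.398,-44.2,3.8,7.7,0,0.053,-0.388,0.398,-44.2,3.8,7.7,0,0.053,-0.388,0.398,-44.2,3.8,7.7,0,0.053,-0.388,0.398,-44.2,3.8,7.7,0,0.053,-0.388,0.398,-44.2,3.8,7.7,0,0.053,-0.388,0.398,-44.2,3.8,7.7,0,0.053,-0.388,0.398,-44.2,3.8,7.7,0,0.053,-0.388,0.398,-44.2,3.8,7.7,0,0.053,-0.388,0.398,-44.2,3.8,7.7,0,0.053,-0.388,0.398,-44.2,3.8,7.7,0],
)

```text
time: 15.05
tool_pos: [0.4831, -0.2761, 0.3137]
ee_rot: [-3.136, -0.015, 3.08]
wrist_force: [0.4, 0.8, -2.8]
width: 0.0081
finger_force: 30.0
```

Call:
servo_tool(
  commands=[0,0,0,0,0,0,0,0,0,0,0,0,0,0],
)

```text
time: 15.3
tool_pos: [0.4851, -0.271, 0.3177]
ee_rot: [-3.135, -0.008, 3.089]
wrist_force: [-0.9, 0.7, -3.3]
width: 0.0073
finger_force: 30.0
```

Run:
```python
from dr import *
plan([([.4852,-.2725,.22],down(176.8))])
o=robot.get_obs();s=snapshot("wrist");img=s["img"].copy()
import pickle;pickle.dump((o,s),open("w2.pkl","wb"))
# expected slot hoops and lid
c=np.array([.4852,-.2725,0]);Zr=R.from_euler("z",-3.2,degrees=True)
for yy in(-.0105,.0105):
    q=proj(s,c+Zr.apply([[-.058,yy,.061],[.058,yy,.061]]),o);print("hoop",q.round(1).tolist());cv2.line(img,*[tuple(int(v) for v in a) for a in q],(255,0,0),1)
Rn=rot(o);ctr=o["tool_pos"]+Rn[:,2]*.057
for h in(-.004,.004):
    q=proj(s,disc(ctr,Rn[:,1],.08,h),o);cv2.polylines(img,[np.int32(q)],1,(0,255,0),1)
cv2.imwrite("pics/w2.png",cv2.resize(img[60:340,180:480],None,fx=2.1,fy=2.1,interpolation=cv2.INTER_CUBIC))
```

```text
now 15.3 [ 0.4851 -0.271   0.3177] q [ -35.    6.   66.   -1.  108. -122.] F [-0.9  0.7 -3.3] w 0.0073 30.0
  mm [-1.0, -0.8, 97.7] deg [-0.4, -0.5, 0.2]
hoop [[312.6, 168.5], [312.9, 261.2]]
hoop [[330.1, 168.6], [329.3, 261.3]]
```

View pics/w2.png

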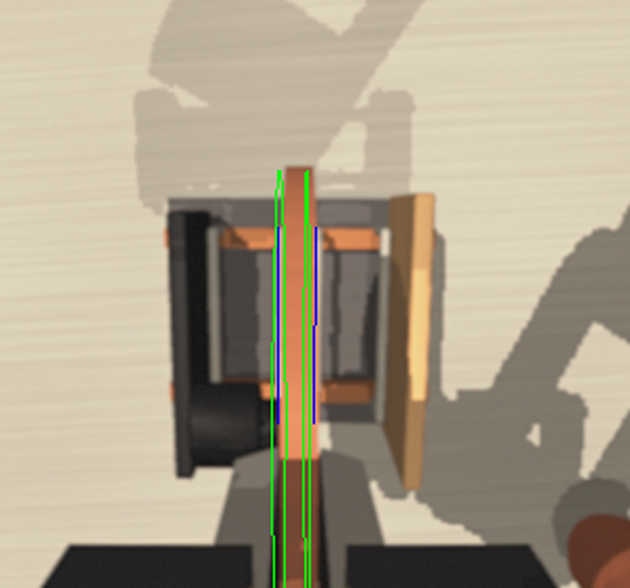

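The held lid, at crop column 300, hangs between the middle slot's hoops at columns 275 and 319. That is about 1.5 mm to the right of centre, so I'll correct that and lower it.

Call:
servo_tool(
  commands=[-0.001,-0.001,0.05,-0.4,-0.5,0.2,0,-0.001,-0.001,0.09,-0.4,-0.5,0.2,0,-0.001,-0.001,0.105,-0.4,-0.5,0.2,0,-0.001,-0.001,0.12,-0.4,-0.5,0.2,0,-0.001,-0.001,0.135,-0.4,-0.5,0.2,0,-0.001,-0.001,0.15,-0.4,-0.5,0.2,0,-0.001,-0.001,0.162,-0.4,-0.5,0.2,0,-0.001,-0.001,0.162,-0.4,-0.5,0.2,0],
)

```text
time: 16.35
tool_pos: [0.4843, -0.2743, 0.1547]
ee_rot: [3.141, -0.001, 3.084]
wrist_force: [0.7, -0.1, -3.0]
width: 0.008
finger_force: 30.0
```

Run:
```python
from dr import *
plan([([.4852,-.2725,.1455],down(176.8))])
o=robot.get_obs();print(o["wrist_torque"].round(2),R.from_matrix(rot(o)).as_euler("xyz",degrees=True).round(1))
s=snapshot("wrist");img=s["img"]
cv2.imwrite("pics/w3.png",cv2.resize(img[60:340,180:480],None,fx=2.1,fy=2.1,interpolation=cv2.INTER_CUBIC))
```

```text
now 16.35 [ 0.4843 -0.2743  0.1547] q [ -35.    7.   83.   -0.   90. -122.] F [ 0.7 -0.1 -3. ] w 0.008 30.0
  mm [-0.8, 1.9, 9.2] deg [0.0, -0.1, -0.1]
[ 0.14 -0.17 -0.05] [ 1.800e+02 -1.000e-01  1.767e+02]
```

Call:
servo_tool(
  commands=[0,0.001,0.005,0,0,0,0,0,0.001,0.008,0,0,0,0,0,0.001,0.01,0,0,0,0,0,0.001,0.011,0,0,0,0],
)

```text
time: 16.9
tool_pos: [0.485, -0.2737, 0.145]
ee_rot: [-3.141, 0.001, 3.084]
wrist_force: [-0.1, -0.5, -2.8]
width: 0.0079
finger_force: 30.0
```

Run:
```python
from dr import *
plan([([.4852,-.2725,.1455],down(176.8))])
```

```text
now 16.9 [ 0.485  -0.2737  0.145 ] q [ -35.    7.   84.   -0.   88. -122.] F [-0.1 -0.5 -2.8] w 0.0079 30.0
  mm [-0.2, 1.2, -0.5] deg [-0.1, 0.1, -0.1]
```

Call:
servo_tool(
  commands=[0,0.001,0.001,0,0,0,0,0,0.001,0.002,0,0,0,0,0,0.001,0.003,0,0,0,0],
)

```text
time: 17.27
tool_pos: [0.4856, -0.273, 0.1438]
ee_rot: [-3.14, 0.003, 3.084]
wrist_force: [-1.2, 1.2, 6.3]
width: 0.0079
finger_force: 30.0
```

Run:
```python
from dr import *
plan([([.4852,-.2725,.1455],down(176.8))])
```

```text
now 17.27 [ 0.4856 -0.273   0.1438] q [ -35.    7.   84.   -0.   88. -122.] F [-1.2  1.2  6.3] w 0.0079 30.0
  mm [0.4, 0.4, -1.7] deg [-0.1, 0.2, -0.1]
```

Call:
servo_tool(
  commands=[0,0,0,0,0,0,0.03,0,0,0,0,0,0,0.03,0,0,0,0,0,0,0.03,0,0,-0.04,0,0,0,0.03,0,0,-0.1,0,0,0,0.03,0,0,-0.15,0,0,0,0.03,0,0,-0.15,0,0,0,0.03],
)

```text
time: 18.15
tool_pos: [0.4864, -0.2736, 0.298]
ee_rot: [-3.135, 0.01, 3.084]
wrist_force: [0.2, 0.0, -0.6]
width: 0.0301
finger_force: 0.0
```

Run:
```python
from dr import *
plan([([.52,.07,.27],down(90)),([.590,.080,.12],down(90))])
s=snapshot("scene");r=spotter.trace("lid",s);print([(a["conf"],a["box"]) for a in r[:2]])
c=np.array([.4852,-.2725,.0888]);nn=R.from_euler("z",-3.2,degrees=True).apply([0,-1,0]);img=s["img"].copy()
q=proj(s,disc(c,nn,.08,.004));print("expected box",q.min(0).round(0),q.max(0).round(0))
cv2.polylines(img,[np.int32(q)],1,(0,255,0),1)
cv2.imwrite("pics/s4.png",cv2.resize(img[140:340,110:410],None,fx=2.6,fy=2.6))
```

```text
now 18.15 [ 0.4864 -0.2736  0.298 ] q [ -35.    5.   69.   -0.  105. -122.] F [ 0.2  0.  -0.6] w 0.0301 0.0
  mm [-13.4, 345.2, 25.9] deg [0.1, 0.8, 86.7]
  mm [-81.1, 360.2, 176.5] deg [0.1, 0.8, 86.7]
[(0.67, [150.8, 231.0, 54.4, 68.0]), (0.33, [437.7, 162.1, 28.7, 50.8])]
expected box [157. 223.] [204. 299.]
```

View pics/s4.png

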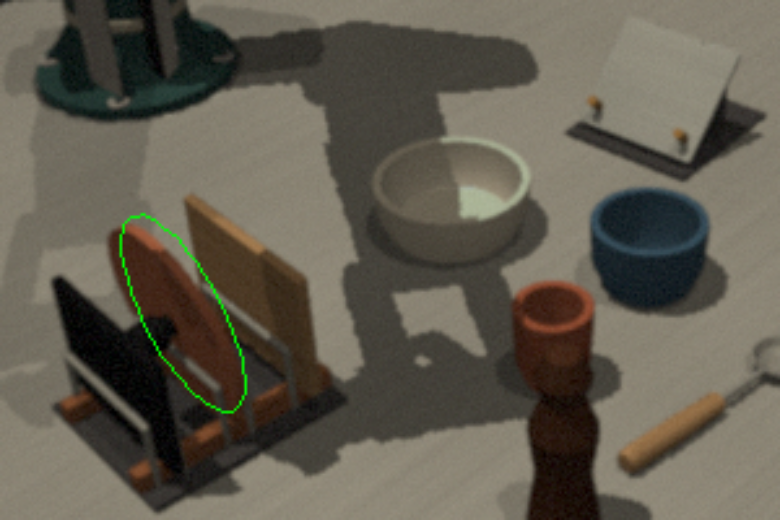

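The lid now stands in the middle slot, leaning slightly to its knob side (crop (180,315)) within the slot's play, and it clears the slate. The big, blue and brown bowls stand clear. I'll go to the bowls.

Call:
servo_tool(
  commands=[-0.013,0.345,0.026,0,0.8,86.7,0.04,-0.013,0.345,0.026,0,0.8,86.7,0.04,-0.013,0.345,0.026,0,0.8,86.7,0.04,-0.013,0.345,0.026,0,0.8,86.7,0.04,-0.013,0.345,0.026,0,0.8,86.7,0.04,-0.013,0.345,0.026,0,0.8,86.7,0.04,-0.013,0.345,0.026,0,0.8,86.7,0.04,-0.013,0.345,0.026,0,0.8,86.7,0.04,-0.013,0.345,0.026,0,0.8,86.7,0.04,-0.013,0.345,0.026,0,0.8,86.7,0.04],
)

```text
time: 19.5
tool_pos: [0.5169, 0.0712, 0.2632]
ee_rot: [-3.129, -0.008, 1.572]
wrist_force: [0.1, 0.7, 0.6]
width: 0.0401
finger_force: 0.0
```

Run:
```python
from fit import *
M["bowl_big"]=[circ(.07,.052),circ(.07,.024),circ(.056,0)]
plan([([.590,.080,.12],down(90))])
o=robot.get_obs();s=snapshot("wrist");t=snapshot("top");c=snapshot("scene")
G={"bowl_big":[.454,.0225],"bowl_mid":[.636,.08],"bowl_small":[.662,-.066]}
for b,p in G.items():
    for nm,v,ob in(("w",s,o),("t",t,None),("s",c,None)):
        if b=="bowl_small" and nm=="s": continue
        r=spotter.trace(b,v)
        for a in r[:1]: print(b,nm,round(a["conf"],2),np.round(a["box"]),*[np.round(x,4) for x in fit(b,[(v,a["region"],ob)],p)])
cv2.imwrite("pics/w5.png",s["img"])
```

```text
now 19.5 [0.5169 0.0712 0.2632] q [  1.   2.  77.   0. 102.   1.] F [0.1 0.7 0.6] w 0.0401 0.0
  mm [7.6, 74.9, 142.3] deg [-0.7, -0.5, 0.1]
bowl_big w 0.72 [207. 201. 124. 113.] [0.4546 0.0274] 0.1722
bowl_big t 0.77 [262. 272.  52.  72.] [0.4567 0.0237] 0.3538
bowl_big s 0.76 [256. 196.  56.  48.] [0.4545 0.0244] 0.0811
bowl_mid w 0.89 [383. 168.  96.  92.] [0.6346 0.0825] 0.0767
bowl_mid t 0.93 [226. 194.  50.  44.] [0.639  0.0791] 0.7775
bowl_mid s 0.7 [336. 213.  47.  48.] [0.6352 0.079 ] 0.0759
bowl_small w 0.61 [417. 304.  44.  15.] [ 0.6413 -0.0443] 4.9813
bowl_small t 0.94 [306. 189.  34.  31.] [ 0.6629 -0.0644] 0.1802
```

Call:
servo_tool(
  commands=[0.008,0.04,0.05,-0.7,-0.5,0.1,0.04,0.008,0.074,0.1,-0.7,-0.5,0.1,0.04,0.008,0.074,0.14,-0.7,-0.5,0.1,0.04,0.008,0.074,0.16,-0.7,-0.5,0.1,0.04,0.008,0.074,0.16,-0.7,-0.5,0.1,0.04],
)

```text
time: 20.68
tool_pos: [0.5892, 0.0804, 0.1029]
ee_rot: [-3.141, 0.001, 1.569]
wrist_force: [0.5, 0.0, -0.4]
width: 0.0401
finger_force: 0.0
```

Run:
```python
from h import *
plan([([.5895,.081,.0585],down(90))])
o=robot.get_obs();s=snapshot("wrist");img=s["img"].copy()
for r in(.05,.042):
    a=np.linspace(0,6.28,60);q=proj(s,np.c_[.6355+r*np.cos(a),.081+r*np.sin(a),0*a+.064],o);cv2.polylines(img,[np.int32(q)],1,(0,255,0),1)
cv2.imwrite("pics/w6.png",img[60:440,150:600])
```

```text
now 20.68 [0.5892 0.0804 0.1029] q [ 2. 13. 82. -0. 85.  2.] F [ 0.5  0.  -0.4] w 0.0401 0.0
  mm [0.7, 0.3, 44.4] deg [-0.0, 0.0, -0.1]
```

View pics/w6.png

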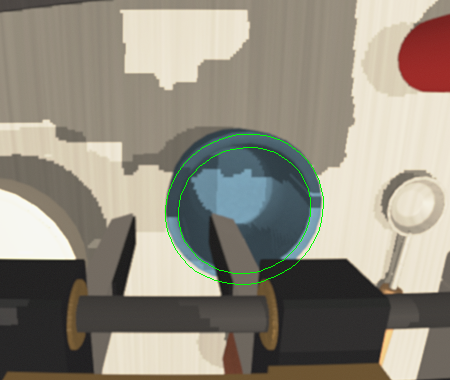

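The outer rim model (green) lies on the blue rim. The fingers, at columns 130 and 220, straddle its near wall at about column 170. I'll go down and grip. The picture allowance is used up, so from here I go by numbers.

Call:
servo_tool(
  commands=[0.001,0,0.03,0,0,0,0.04,0.001,0,0.044,0,0,0,0.04,0.001,0,0.044,0,0,0,0.04,0.001,0,0.044,0,0,0,0,0.001,0,0.044,0,0,0,0,0.001,0,0.044,0,0,0,0,0.001,0,0.044,0,0,0,0,0.001,0,0.044,0,0,0,0],
)

```text
time: 21.72
tool_pos: [0.5908, 0.082, 0.062]
ee_rot: [3.137, -0.0, 1.569]
wrist_force: [-2.1, 1.4, 3.1]
width: 0.0082
finger_force: 29.8
```

Run:
```python
from h import *
plan([([.5895,.081,.0585],down(90))])
```

```text
now 21.73 [0.5908 0.082  0.062 ] q [ 2. 15. 85.  0. 80.  3.] F [-2.1  1.4  3.1] w 0.0082 29.8
  mm [-1.0, -1.3, 3.5] deg [0.3, -0.0, -0.1]
```

Call:
servo_tool(
  commands=[0,0,0,0,0,0,0.03,0,0,0,0,0,0,0.03,-0.0,-0.001,0.004,0,0,0,0.03,0,-0.001,0.004,0,0,0,0.03,0,-0.001,0.004,0,0,0,0.03],
)

```text
time: 22.35
tool_pos: [0.5898, 0.0813, 0.0571]
ee_rot: [3.137, 0.001, 1.569]
wrist_force: [0.8, -0.2, 0.2]
width: 0.0301
finger_force: 0.0
```

Run:
```python
from h import *
plan([([.5895,.081,.0585],down(90))])
```

```text
now 22.35 [0.5898 0.0813 0.0571] q [ 2. 15. 85. -0. 79.  3.] F [ 0.8 -0.2  0.2] w 0.0301 0.0
  mm [-0.3, -0.3, -1.4] deg [0.2, 0.0, -0.1]
```

Call:
servo_tool(
  commands=[0,0,-0.001,0,0,0,0,0,0,-0.001,0,0,0,0,0,0,-0.001,0,0,0,0,0,0,-0.001,0,0,0,0,0,0,-0.02,0,0,0,0,0,0,-0.05,0,0,0,0,0,0,-0.1,0,0,0,0,0,0,-0.1,0,0,0,0],
)

```text
time: 23.35
tool_pos: [0.5918, 0.0815, 0.1629]
ee_rot: [3.128, 0.0, 1.569]
wrist_force: [-0.3, -0.3, -3.7]
width: 0.0082
finger_force: 30.0
```

Run:
```python
from fit import *
plan([([.4545-.046,.0242,.17],down(90)),([.4545-.046,.0242,.0665],down(90))])
o=robot.get_obs();print(o["wrist_torque"].round(2))
c=snapshot("scene");r=spotter.trace("bowl_mid",c)
p=np.array([o["tool_pos"][0]+.046,o["tool_pos"][1]])
from scipy.optimize import minimize
reg=r[0]["region"];print(r[0]["conf"],r[0]["box"])
def cost(v):
    # v: x,y,z rim height, tilt about y (deg)
    P=np.vstack(M["bowl_mid"])-[0,0,.064];P=R.from_euler("xy",[v[3],v[4]],degrees=True).apply(P)+v[:3]
    m=np.zeros((480,640),np.uint8);cv2.fillConvexPoly(m,np.int32(np.round(cv2.convexHull(np.float32(proj(c,P)))*16)),255,cv2.LINE_AA,4)
    return np.abs(m/255.-reg).sum()/reg.sum()
x0=[*p,o["tool_pos"][2]-.011+.017,0,0]
b=minimize(cost,x0,method="Nelder-Mead",options=dict(initial_simplex=[x0]+[np.array(x0)+np.eye(5)[i]*([.008]*3+[5,5])[i] for i in range(5)],maxiter=400));print(np.round(x0,3),round(cost(x0),3),b.x.round(3),round(b.fun,3))
```

```text
now 23.35 [0.5918 0.0815 0.1629] q [ 2. 11. 77. -0. 90.  3.] F [-0.3 -0.3 -3.7] w 0.0082 30.0
  mm [-57.7, -183.1, -9.6] deg [0.8, 0.0, -0.1]
  mm [-57.6, -184.5, 93.9] deg [0.8, 0.0, -0.1]
[-0.05  0.04 -0.01]
0.69 [338.4, 172.2, 50.7, 50.5]
[0.638 0.081 0.169 0.    0.   ] 0.189 [ 0.607  0.116  0.136  0.145 -0.358] 0.073
```

Call:
servo_tool(
  commands=[-0.0575,-0.183,-0.01,0.8,0,0,0,-0.0575,-0.183,-0.01,0.8,0,0,0,-0.0575,-0.183,-0.01,0.8,0,0,0,-0.0575,-0.183,-0.01,0.8,0,0,0,-0.0575,-0.183,-0.01,0.8,0,0,0,-0.0575,-0.183,-0.01,0.8,0,0,0],
)

```text
time: 24.2
tool_pos: [0.4069, 0.0245, 0.1659]
ee_rot: [-3.131, 0.0, 1.569]
wrist_force: [-0.4, 0.3, -3.5]
width: 0.0078
finger_force: 30.0
```

Run:
```python
from fit import *
M["bowl_big"]=[circ(.07,.052),circ(.07,.024),circ(.056,0)]
plan([([.4088,.0242,.0665],down(90))])
o=robot.get_obs()
s=snapshot("wrist");r=spotter.trace("bowl_mid",s);print([(a["conf"],a["box"]) for a in r[:1]])
# held bowl: fit rim/body with known rim height
M["bowl_mid"]=[m-[0,0,.064]+[0,0,o["tool_pos"][2]-.011+.017] for m in M["bowl_mid"]]
p=[o["tool_pos"][0]+.046,o["tool_pos"][1]]
print("held",p,*fit("bowl_mid",[(s,r[0]["region"],o)],p))
c=snapshot("scene")
for nm,v,ob in(("w",s,o),("s",c,None)):
    a=spotter.trace("bowl_big",v)
    if a: print(nm,a[0]["conf"],np.round(a[0]["box"]),*[np.round(x,4) for x in fit("bowl_big",[(v,a[0]["region"],ob)],[.4545,.0242])])
```

```text
now 24.2 [0.4069 0.0245 0.1659] q [ -4. -12. 101.  -0.  92.  -4.] F [-0.4  0.3 -3.5] w 0.0078 30.0
  mm [-0.2, 2.9, 99.4] deg [-0.6, 0.0, -0.1]
[(0.59, [316.7, 194.7, 185.4, 161.7])]
held [np.float64(0.4529381520918521), np.float64(0.024476145736774643)] [0.45147569 0.02514013] 0.5287127533841615
w 0.57 [298. 156. 164. 117.] [0.4552 0.0269] 2.1108
s 0.91 [255. 194.  56.  50.] [0.4545 0.0243] 0.1094
```

Call:
servo_tool(
  commands=[0,0.003,0.03,-0.6,0,0,0,0,0.003,0.05,-0.6,0,0,0,0,0.003,0.065,-0.6,0,0,0,0,0.003,0.08,-0.6,0,0,0,0,0.003,0.09,-0.6,0,0,0,0,0.003,0.09,-0.6,0,0,0],
)

```text
time: 25.2
tool_pos: [0.4079, 0.0243, 0.0758]
ee_rot: [-3.141, 0.0, 1.569]
wrist_force: [-0.2, -0.5, -4.4]
width: 0.0081
finger_force: 30.0
```

Run:
```python
from h import *
plan([([.4088,.0242,.0665],down(90))])
```

```text
now 25.2 [0.4079 0.0243 0.0758] q [ -5.  -9. 109.  -0.  81.  -4.] F [-0.2 -0.5 -4.4] w 0.0081 30.0
  mm [-0.1, 0.9, 9.3] deg [-0.0, 0.0, -0.1]
```

Call:
servo_tool(
  commands=[0,0.001,0.004,0,0,0,0,0,0.001,0.007,0,0,0,0,0,0.001,0.009,0,0,0,0,0,0.001,0.01,0,0,0,0],
)

```text
time: 25.7
tool_pos: [0.4095, 0.0242, 0.0685]
ee_rot: [3.14, 0.001, 1.569]
wrist_force: [-7.3, 1.1, 9.4]
width: 0.0079
finger_force: 30.2
```

Run:
```python
from h import *
plan([([.4088,.0242,.0665],down(90))])
```

```text
now 25.7 [0.4095 0.0242 0.0685] q [ -5.  -9. 109.  -0.  80.  -4.] F [-7.3  1.1  9.4] w 0.0079 30.2
  mm [0.0, -0.7, 2.0] deg [0.1, 0.1, -0.1]
```

Call:
servo_tool(
  commands=[0,-0.002,-0.001,0,0,0,0,0,-0.003,0,0,0,0,0,0,-0.003,0.001,0,0,0,0],
)

```text
time: 26.08
tool_pos: [0.4078, 0.0241, 0.0668]
ee_rot: [3.137, 0.001, 1.569]
wrist_force: [0.1, 0.1, 5.9]
width: 0.0079
finger_force: 30.6
```

Run:
```python
from h import *
plan([([.4088,.0242,.0665],down(90))])
print(robot.get_obs()["wrist_torque"].round(2))
```

```text
now 26.07 [0.4078 0.0241 0.0668] q [ -5.  -9. 109.  -0.  79.  -4.] F [0.1 0.1 5.9] w 0.0079 30.6
  mm [0.1, 1.0, 0.3] deg [0.3, 0.0, -0.1]
[-0.03 -0.52  0.03]
```

Call:
servo_tool(
  commands=[0,0,0,0,0,0,0.026,0,0,0,0,0,0,0.026,0,0,0,0,0,0,0.026,0,0,-0.03,0,0,0,0.026,0,0,-0.08,0,0,0,0.026,0,0,-0.14,0,0,0,0.094,0,0,-0.17,0,0,0,0.094,0,0,-0.17,0,0,0,0.094],
)

```text
time: 27.08
tool_pos: [0.4074, 0.0242, 0.2379]
ee_rot: [3.135, 0.001, 1.569]
wrist_force: [0.6, 0.4, -0.3]
width: 0.0527
finger_force: 0.0
```

```bash
cat > nest.py <<'E'
from fit import *
M["bowl_big"]=[circ(.07,.052),circ(.07,.024),circ(.056,0)]
def lift(n,dz):
    M[n+"_n"]=[m+[0,0,dz] for m in M[n]]
    return n+"_n"
E
python3 - <<'E'
from nest import *
plan([([.6625,-.0655,.17],down(90))])
c=snapshot("scene")
a=spotter.trace("bowl_mid",c)[0];b=spotter.trace("bowl_big",c)[0]
nm=lift("bowl_mid",.008)
# visible part of blue: rim and wall above big rim only
M[nm]=[circ(.05,.072),circ(.05,.055)]
print("mid",a["conf"],a["box"],*fit(nm,[(c,a["region"],None)],[.4545,.0242]))
u=(a["region"]|b["region"]);print("big",b["conf"],b["box"])
q=proj(c,circ(.05,.072)+[.4545,.0242,0]);print("expect blue rim box",q.min(0).round(1),q.max(0).round(1))
ys,xs=np.nonzero(a["region"]);print("blue region",xs.min(),xs.max(),ys.min(),ys.max())
E
```

```text
now 27.07 [0.4074 0.0242 0.2379] q [ -5. -14.  94.  -0. 100.  -4.] F [ 0.6  0.4 -0.3] w 0.0527 0.0
  mm [-89.2, 254.8, 69.6] deg [0.4, 0.1, -0.1]
mid 0.92 [260.0, 192.0, 43.9, 33.6] [0.46221915 0.0141793 ] 0.11004940803579752
big 0.6 [254.8, 194.5, 58.0, 48.6]
expect blue rim box [260.6 188.5] [304.8 212.4]
blue region 260 303 190 223
```

Call:
servo_tool(
  commands=[-0.089,0.255,0.07,0.4,0.1,0,0.094,-0.089,0.255,0.07,0.4,0.1,0,0.094,-0.089,0.255,0.07,0.4,0.1,0,0.094,-0.089,0.255,0.07,0.4,0.1,0,0.094,-0.089,0.255,0.07,0.4,0.1,0,0.094,-0.089,0.255,0.07,0.4,0.1,0,0.094,-0.089,0.255,0.07,0.4,0.1,0,0.094],
)

```text
time: 28.1
tool_pos: [0.6598, -0.0647, 0.1647]
ee_rot: [-3.133, -0.002, 1.569]
wrist_force: [0.1, -0.9, -0.4]
width: 0.0941
finger_force: 0.0
```

Run:
```python
from nest import *
plan([([.6625,-.0655,.0695],down(90))])
o=robot.get_obs();w=snapshot("wrist")
a=spotter.trace("bowl_small",w)
for r in a[:2]: print(r["conf"],r["box"],*fit("bowl_small",[(w,r["region"],o)],[.6625,-.0655]))
a=np.linspace(0,6.28,60);q=proj(w,np.c_[.6625+.032*np.cos(a),-.0655+.032*np.sin(a),0*a+.074],o);print("expected rim box",q.min(0),q.max(0))
r=spotter.trace("bowl_mid",w);M["m"]=[circ(.05,.072),circ(.05,.055)]
for x in r[:1]: print("blue",x["conf"],x["box"],*fit("m",[(w,x["region"],o)],[.4545,.0242]))
```

```text
now 28.1 [ 0.6598 -0.0647  0.1647] q [-11.  21.  66.   0.  94. -10.] F [ 0.1 -0.9 -0.4] w 0.0941 0.0
  mm [-1.0, 3.5, 95.1] deg [-0.5, -0.1, -0.1]
0.83 [285.5, 205.7, 82.3, 82.5] [ 0.66220203 -0.06434385] 0.09102607890880646
0.48 [424.2, 54.2, 73.9, 222.6] [ 0.63353125 -0.46529688] 1.0
expected rim box [284.8284308  212.78521064] [367.37467294 292.23617107]
blue 0.88 [1.2, 67.2, 139.2, 134.6] [0.45841805 0.02446315] 0.07101801063404997
```

Call:
servo_tool(
  commands=[0,0.0025,0.04,-0.5,0,0,0.094,0,0.0025,0.08,-0.5,0,0,0.094,0,0.0025,0.095,-0.5,0,0,0.094,0,0.0025,0.095,-0.5,0,0,0.094,0,0.0025,0.095,-0.5,0,0,0.094],
)

```text
time: 28.88
tool_pos: [0.6643, -0.0652, 0.0734]
ee_rot: [3.135, -0.001, 1.569]
wrist_force: [-0.6, 0.6, 0.6]
width: 0.0939
finger_force: 0.0
```

Run:
```python
from nest import *
plan([([.6622,-.0645,.0695],down(90))])
```

```text
now 28.88 [ 0.6643 -0.0652  0.0734] q [-11.  23.  73.   0.  84. -10.] F [-0.6  0.6  0.6] w 0.0939 0.0
  mm [0.7, -2.2, 3.9] deg [0.4, -0.0, -0.1]
```

Call:
servo_tool(
  commands=[0,-0.002,0.0035,0.4,0,0,0.094,0,-0.002,0.0035,0.4,0,0,0.094,0,-0.002,0.0035,0.4,0,0,0.04,0,-0.002,0.0035,0.4,0,0,0.04,0,-0.002,0.0035,0.4,0,0,0.04,0,-0.002,0.0035,0.4,0,0,0.04,0,-0.002,0.0035,0.4,0,0,0.04,0,-0.002,0.0035,0.4,0,0,0.04],
)

```text
time: 29.88
tool_pos: [0.6611, -0.0651, 0.0673]
ee_rot: [-3.138, -0.001, 1.569]
wrist_force: [1.2, -0.1, -0.6]
width: 0.0617
finger_force: 30.0
```

Run:
```python
from nest import *
plan([([.4545,.0242,.20],down(90))])
```

```text
now 29.88 [ 0.6611 -0.0651  0.0673] q [-11.  23.  73.   0.  84. -10.] F [ 1.2 -0.1 -0.6] w 0.0617 30.0
  mm [89.0, -207.3, -131.8] deg [-0.2, -0.1, -0.1]
```

Call:
servo_tool(
  commands=[0,0,0,0,0,0,0.08,0,0,0,0,0,0,0.08,0,0.001,-0.003,0,0,0,0.08,0,0.001,-0.003,0,0,0,0.08,0,0.001,-0.003,0,0,0,0.04,0,0.001,-0.003,0,0,0,0.04,0,0.001,-0.003,0,0,0,0.04,0,0.001,-0.003,0,0,0,0.04],
)

```text
time: 30.88
tool_pos: [0.662, -0.0651, 0.0702]
ee_rot: [-3.137, -0.001, 1.569]
wrist_force: [-0.8, -0.5, 0.4]
width: 0.0615
finger_force: 30.0
```

Run:
```python
from nest import *
plan([([.4545,.0242,.20],down(90))])
```

```text
now 30.88 [ 0.662  -0.0651  0.0702] q [-11.  23.  73.   0.  84. -10.] F [-0.8 -0.5  0.4] w 0.0615 30.0
  mm [89.0, -208.2, -128.7] deg [-0.3, -0.1, -0.1]
```

Call:
servo_tool(
  commands=[0,0,-0.04,0,0,0,0.04,0,0,-0.1,0,0,0,0.04,0.02,-0.05,-0.13,0,0,0,0.04,0.089,-0.208,-0.13,0,0,0,0.04,0.089,-0.208,-0.13,0,0,0,0.04,0.089,-0.208,-0.13,0,0,0,0.04,0.089,-0.208,-0.13,0,0,0,0.04,0.089,-0.208,-0.13,0,0,0,0.04,0.089,-0.208,-0.13,0,0,0,0.04],
)

```text
time: 32.0
tool_pos: [0.4558, 0.0237, 0.2011]
ee_rot: [-3.137, -0.001, 1.568]
wrist_force: [-0.2, -0.4, -1.4]
width: 0.0618
finger_force: 30.0
```

Run:
```python
from nest import *
plan([([.4545,.0242,.11],down(90))])
o=robot.get_obs();w=snapshot("wrist");c=snapshot("scene")
M["m"]=[circ(.05,.072),circ(.05,.05)]
for nm,v,ob in(("w",w,o),("s",c,None)):
    for x in spotter.trace("bowl_mid",v)[:1]: print("blue",nm,x["conf"],x["box"],*fit("m",[(v,x["region"],ob)],[.4545,.0242]))
    q=proj(v,circ(.05,.072)+[.4545,.0242,0],ob);print("expect rim",q.min(0).round(1),q.max(0).round(1))
    for x in spotter.trace("bowl_big",v)[:1]: print("big",nm,x["conf"],x["box"])
    q=proj(v,circ(.07,.052)+[.4545,.0242,0],ob);print("expect big rim",q.min(0).round(1),q.max(0).round(1))
```

```text
now 32.0 [0.4558 0.0237 0.2011] q [-4. -7. 92.  0. 95. -4.] F [-0.2 -0.4 -1.4] w 0.0618 30.0
  mm [0.4, -0.9, 91.1] deg [-0.2, -0.1, -0.2]
blue w 0.93 [264.2, 181.1, 107.8, 80.1] [0.45231371 0.02421954] 1.1376241754338139
expect rim [264.1 182.9] [377.5 293.1]
big w 0.61 [247.4, 155.3, 147.9, 118.8]
expect big rim [246.4 158.5] [395.6 304.2]
blue s 0.79 [261.4, 191.7, 42.3, 35.1] [0.45955356 0.01431158] 0.07236108028116907
expect rim [260.6 188.5] [304.8 212.4]
big s 0.83 [255.6, 195.3, 56.1, 48.2]
expect big rim [252.4 191.3] [313.7 225.1]
```

Call:
servo_tool(
  commands=[0.001,-0.002,0.03,-0.2,0,0,0.04,0.001,-0.002,0.06,-0.2,0,0,0.04,0.001,-0.002,0.08,-0.2,0,0,0.04,0.001,-0.002,0.095,-0.2,0,0,0.04,0.001,-0.002,0.105,-0.2,0,0,0.04,0.001,-0.002,0.107,-0.2,0,0,0.04],
)

```text
time: 33.05
tool_pos: [0.4523, 0.0253, 0.0939]
ee_rot: [-3.14, -0.001, 1.569]
wrist_force: [0.7, 0.0, -0.5]
width: 0.0621
finger_force: 30.0
```

Run:
```python
from nest import *
plan([([.4535,.0245,.0862],down(90))])
```

```text
now 33.05 [0.4523 0.0253 0.0939] q [ -4.  -4. 102.   0.  82.  -4.] F [ 0.7  0.  -0.5] w 0.0621 30.0
  mm [-0.8, 1.2, 7.7] deg [-0.1, -0.1, -0.1]
```

Call:
servo_tool(
  commands=[-0.0005,0.001,0.003,0,0,0,0.04,-0.0005,0.001,0.005,0,0,0,0.04,-0.0005,0.001,0.0065,0,0,0,0.04,-0.0005,0.001,0.0075,0,0,0,0.04],
)

```text
time: 33.55
tool_pos: [0.4534, 0.0248, 0.0869]
ee_rot: [-3.141, -0.001, 1.569]
wrist_force: [0.3, 0.2, -2.3]
width: 0.0616
finger_force: 30.0
```

Run:
```python
from nest import *
plan([([.4535,.0245,.0862],down(90))])
```

```text
now 33.55 [0.4534 0.0248 0.0869] q [ -4.  -4. 102.   0.  81.  -4.] F [ 0.3  0.2 -2.3] w 0.0616 30.0
  mm [-0.3, 0.1, 0.7] deg [-0.0, -0.1, -0.1]
```

Still free, so I'll lower a little more.

Call:
servo_tool(
  commands=[0,0,0.001,0,0,0,0.04,0,0,0.002,0,0,0,0.04,0,0,0.002,0,0,0,0.04],
)

```text
time: 33.92
tool_pos: [0.4534, 0.0248, 0.0861]
ee_rot: [-3.141, -0.001, 1.569]
wrist_force: [-3.4, -1.1, 5.3]
width: 0.0614
finger_force: 30.0
```

Run:
```python
from nest import *
plan([([.4535,.0245,.0862],down(90))])
```

```text
now 33.92 [0.4534 0.0248 0.0861] q [ -4.  -4. 102.   0.  81.  -4.] F [-3.4 -1.1  5.3] w 0.0614 30.0
  mm [-0.3, 0.1, -0.1] deg [-0.0, -0.1, -0.1]
```

Call:
servo_tool(
  commands=[0,0,0,0,0,0,0.076,0,0,0,0,0,0,0.076,0,0,0,0,0,0,0.076,0,0,-0.03,0,0,0,0.076,0,0,-0.09,0,0,0,0.076,0,0,-0.15,0,0,0,0.076,-0.03,-0.06,-0.2,0,0,0,0.076,-0.06,-0.12,-0.2,0,0,0,0.076,-0.06,-0.12,-0.2,0,0,0,0.076],
)

```text
time: 35.05
tool_pos: [0.3319, -0.036, 0.2864]
ee_rot: [3.138, 0.0, 1.567]
wrist_force: [0.4, -0.0, 0.0]
width: 0.0762
finger_force: 0.0
```

Run:
```python
from nest import *
plan([])
c=snapshot("scene");t=snapshot("top")
ex={"bowl_big":circ(.07,.052),"bowl_mid":circ(.05,.072),"bowl_small":circ(.032,.09)}
for k,P in ex.items():
    for nm,v in(("s",c),("t",t)):
        q=proj(v,P+[.454,.0245,0]);print(k,nm,"rim expect x %.0f-%.0f y %.0f-%.0f"%(q[:,0].min(),q[:,0].max(),q[:,1].min(),q[:,1].max()),[(round(x["conf"],2),np.round([x["box"][0],x["box"][0]+x["box"][2],x["box"][1],x["box"][1]+x["box"][3]]).tolist()) for x in spotter.trace(k,v)[:2]])
for k in("lid","wood_board","slate_board","mill","spoon","oil","sauce"):
    print(k,[(round(x["conf"],2),np.round(x["box"]).tolist()) for x in spotter.trace(k,c)[:1]],[(round(x["conf"],2),np.round(x["box"]).tolist()) for x in spotter.trace(k,t)[:1]])
cv2.imwrite("pics/end.png",c["img"])
```

```text
now 35.05 [ 0.3319 -0.036   0.2864] q [-16. -23.  95.   0. 108. -16.] F [ 0.4 -0.   0. ] w 0.0762 0.0
bowl_big s rim expect x 252-314 y 191-225 [(0.7, [255.0, 310.0, 200.0, 244.0])]
bowl_big t rim expect x 242-311 y 274-344 [(0.59, [246.0, 312.0, 274.0, 343.0])]
bowl_mid s rim expect x 261-305 y 188-212 [(0.56, [259.0, 304.0, 196.0, 227.0])]
bowl_mid t rim expect x 250-301 y 284-335 [(0.69, [252.0, 302.0, 287.0, 334.0])]
bowl_small s rim expect x 268-297 y 186-201 [(0.6, [268.0, 297.0, 186.0, 213.0])]
bowl_small t rim expect x 259-292 y 294-327 [(0.56, [263.0, 294.0, 293.0, 325.0])]
lid [(0.84, [151.0, 227.0, 54.0, 71.0])] [(0.63, [417.0, 255.0, 34.0, 82.0])]
wood_board [(0.84, [180.0, 215.0, 55.0, 77.0])] []
slate_board [(0.93, [131.0, 248.0, 50.0, 74.0])] [(0.56, [449.0, 259.0, 18.0, 74.0])]
mill [(0.9, [314.0, 272.0, 28.0, 76.0])] [(0.64, [359.0, 134.0, 30.0, 38.0])]
spoon [(0.77, [349.0, 269.0, 76.0, 50.0])] []
oil [] [(0.75, [126.0, 151.0, 42.0, 38.0])]
sauce [(0.62, [429.0, 192.0, 33.0, 72.0])] [(0.84, [182.0, 124.0, 39.0, 41.0])]
```

Run:
```python
from fit import *
V=[]
for n in("scene","top"):
    s=snapshot(n);V.append((s,spotter.trace("lid",s)[0]["region"]))
def cost(v):
    t=0
    Rl=R.from_euler("z",-3.2,degrees=True)*R.from_euler("x",90+v[3],degrees=True)
    c=np.array(v[:3])
    for s,r in V:
        m=np.zeros((480,640),np.uint8)
        for P in(np.vstack([circ(.08,-.004),circ(.08,.004)]),np.vstack([circ(.014,.012),circ(.014,.034)])):
            cv2.fillConvexPoly(m,np.int32(np.round(cv2.convexHull(np.float32(proj(s,Rl.apply(P)+c)))*16)),255,cv2.LINE_AA,4)
        t+=np.abs(m/255.-r).sum()/r.sum()
    return t
x0=np.array([.4852,-.2725,.0888,0.])
for l in(-6,6):
    x=x0+[0,0,0,l];b=minimize(cost,x,method="Nelder-Mead",options=dict(initial_simplex=[x]+[x+np.eye(4)[i]*[.01,.01,.01,6][i] for i in range(4)],maxiter=300));print(l,b.x.round(4),round(b.fun,3))
```

```text
-6 [ 0.2173 -0.1388 -0.146  -3.9668] 1.736
6 [  0.4958  -0.2868   0.1008 -10.9389] 2.315
```

Run:
```python
from fit import *
V=[(n,snapshot(n)) for n in("scene","top")]
Z=R.from_euler("z",-3.2,degrees=True)
for l in(-7,0,4,7,10):
    Q=Z*R.from_euler("x",90+l,degrees=True)
    for n,s in V:
        out=[]
        for P in(np.vstack([circ(.08,-.004),circ(.08,.004)]),np.vstack([circ(.014,.012),circ(.014,.034)])):
            W=R.from_euler("x",l,degrees=True)
            q=proj(s,Z.apply(R.from_euler("x",90+l,degrees=True).apply(P)+[0,-np.sin(np.radians(l))*.07,0])+[.4852,-.2725,.0888]);out+=[np.r_[q.min(0),q.max(0)].round(0).tolist()]
        print(l,n,"disc",out[0],"knob",out[1])
```

```text
-7 scene disc [161.0, 218.0, 211.0, 298.0] knob [166.0, 254.0, 184.0, 272.0]
-7 top disc [419.0, 253.0, 429.0, 336.0] knob [429.0, 288.0, 442.0, 303.0]
0 scene disc [157.0, 221.0, 208.0, 299.0] knob [162.0, 257.0, 180.0, 275.0]
0 top disc [419.0, 254.0, 438.0, 336.0] knob [432.0, 288.0, 447.0, 303.0]
4 scene disc [154.0, 223.0, 206.0, 299.0] knob [160.0, 258.0, 178.0, 277.0]
4 top disc [418.0, 254.0, 444.0, 336.0] knob [434.0, 288.0, 449.0, 303.0]
7 scene disc [151.0, 225.0, 205.0, 299.0] knob [158.0, 259.0, 177.0, 278.0]
7 top disc [418.0, 254.0, 448.0, 337.0] knob [436.0, 288.0, 451.0, 303.0]
10 scene disc [148.0, 227.0, 204.0, 299.0] knob [157.0, 261.0, 175.0, 280.0]
10 top disc [418.0, 254.0, 452.0, 337.0] knob [437.0, 288.0, 453.0, 303.0]
```

The lid leans about 7°, which is just the slot's play, and its bottom is where it should be. All three nested rims match, so I'm handing it in.

```bash
python3 -c "
from bench import close_job
print(close_job())"
```

```text
the job is handed in; nothing more can be done
None
```

I handed the job in at about 36 s. The lid was laid on the drainer, let go, and now stands in the rack's middle slot, leaning about 7° within the slot's play. The blue bowl sits in the big one and the small one in the blue. The bystanders the cameras found were still in place, and no verdict came back.

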